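# Set the sewing gauge and do up its wing nut

### The arm

A 6-joint arm with a two-finger parallel gripper is mounted at the origin on the work surface. World frame = base frame: x ahead of the robot, y to its left, z up, the work surface at z = 0. Lengths are in mm, angles in rad, forces in N, time in s.
With the tool pointing down it reaches from about 350 to 775 mm from the base axis. Payload 7.3 kg.
Tool frame: the origin (TCP) lies at the very end of the fingers, on their centre line; the grasp point (between the pads) lies 19 mm behind it (bot.grasp_offset is the distance from the TCP to the grasp point, in mm); z points along the fingers, y is the direction in which the jaws open and shut (so a half turn about z gives the same grasp; the last joint's range is limited). The gripper opens to 92 mm and grips with 3 to 60 N. Pads are 19 mm wide; open, the fingers measure 130 mm over their backs; the gripper's body (75 mm by 190 mm) begins 47 mm behind the grasp point.
Start: joints at [-1.49, 0.342, 1.524, -0, 1.275, -0.146], TCP at [118.073, -511.57, 226.741] pointing down, gripper open.
Joint ranges: [-2.53, 2.53], [-0.77, 2.02], [0.04, 2.7], [-1, 4.14], [0.28, 2.66], [-3.11, 3.11]. Speed limits (rad/s): [2.57, 2.57, 3.14, 3.14, 3.14, 3.14].

### API

Orientations are given as [roll, pitch, yaw] about the fixed x, y, z axes, in that order (R = Rz(yaw) Ry(pitch) Rx(roll)).
In Python, from plant import bot gives the robot as it stands.
- The arm moves only by the tool servo_tool, never from a script. Its arguments are lists of equal length, an entry for each row: "angular": the turn, a rotation vector about the world's x, y, z in degrees, a list of three; "slide": the shift along the world's x, y, z in mm, a list of three; "grip": the opening, from -1 (shut) to 1 (fully open), so that 0 is half open. In form: {"angular": [[ax, ay, az], ...], "slide": [[dx, dy, dz], ...], "grip": [grip, ...]}. A call has 1 to 10 rows; each row is the pose to reach, as a shift and turn from the pose commanded when the call began; what a row does not reach only later rows make up. A row lasts 1/12 s, in which the tool goes at most 41.7 mm and 7.16 degrees, less where a joint would pass 70% of its speed; a pose out of reach is approached as far as the arm can. A call with a gripper value outside its range is refused whole. The fingers move at their own pace and stop on an object; the grip force is fixed at half the most. Time passes only in rows, so rows that repeat a pose let the fingers close. It gives the time, the measured TCP pose, the force and the opening at its end, in the units of the state.
- bot.get_obs(): the state, without advancing time (a new reading comes with each control period).
- bot.capture(name): name is "scene" or "top"; returns a dict with "img" (400x640x3 uint8, blue, green, red), "range_z" (400x640 float32, mm along the optical axis (not along the pixel's ray), 0 where there is no reading), "fov_y" (degrees; the focal length in pixels is half the picture's height over the tangent of half this angle, whatever the lens; pixels are square), "cx", "cy" (the principal point, pixels), "R" (3x3) and "t" (3): a world point X has camera coordinates R X + t. Camera axes: x right, y down, z forward; pixel columns grow to the right and rows downward; lengths in mm; the calibration is good to about 2 mm. A picture is of the moment at which its call begins.
- bot.close_job(): hands the job in, once; it reports no verdict.
The state is a dict: "time": time; "joint_positions": joint angles; "dq": joint speeds; "tau": joint torques, N m; "tool_pos": TCP position; "tcp_rot": TCP orientation; "contact_force": force on the tool from outside, world axes, zero at the start; "moment": the same for the moment, N m; "grip_width": finger opening in mm.
Only numpy, scipy, OpenCV 4.12 (cv2) and the standard library are available. Lean on these libraries where they do the work, as an engineer would, in place of code of your own. Each camera call takes 0.05 s, during which the arm holds its last target.

### The job

With the fingertips, push the sewing gauge by its upturned end tab all the way home along its holder, until its far end meets the upright post. Then do up the wing nut by stroking its wings round clockwise (seen from above), as many strokes as it takes, until it comes to its stop. Only push: never pinch the tab or the wings between the fingers, and leave the sewing box, jar, thimble and spool where they stand.

Things in the scene. Friction and masses are not known exactly. Their poses are not given: they have to be found in the camera images.
- holder: Gauge holder, fixed to the table: wooden base 60 (x) x 158 (y) x 20 high, from y = -70 to +88 mm. Origin: on the table surface, on the vertical axis of the bolt (8 mm thick) and wing nut; z up; y runs along the gauge, towards the post. A steel clamp plate 42 x 24 mm lies around the bolt, its top at 30 mm.
- frame_arm (a point): Middle of the top of the holder's steel arm, above the nut's wings, 78 mm high, 30 mm to +y of the bolt. A post (30 x 18 mm, y = 70 to 88) rises at the holder's +y end; from its top this arm, 12 mm wide, 68 to 78 mm high, reaches back to the bolt's top (y = -10; bolt head to 83 mm). So a finger beside the nut cannot go right round: the arm blocks the +y side.
- gauge (a joint): Slide of the aluminium sewing gauge (flat slotted bar 25 wide, 145 long, 3.5 mm thick, lying 20 mm above the table between two low guides) in m: 0 = drawn right out, 0.045 = fully home, end against the post. Grows towards the holder's +y. Stays where it is left; about 1.5 N to push.
- tab_push (a point): Middle of the outer face of the gauge's upturned end tab, the face that looks to the holder's -y and is to be pushed towards +y; 32 mm above the table. The tab is 25 mm wide (along x), 5 mm thick, from 20 to 38 mm above the table at its outer face; it moves with the gauge. With the gauge home this point lies at holder y = -76 mm.
- nut (a joint): Angle of the brass wing nut in rad: grows clockwise seen from above (tightening), 0 = loosest, 6.283 = hard stop (done up). Stays where it is left; about 0.035 N m to turn. It comes down 4 mm a turn.
- wing_a (a point): Centre of one wing, 27 mm out from the nut's axis, about 52 (loosest) to 48 mm (done up) above the table. The nut has two opposite upright wings, 76 mm over both tips, 6 mm thick, 22 mm high (11 mm above and below this point) with round ends; its hub is 21 mm across at the foot, 15 mm higher up.
- wing_b (a point): Centre of the opposite wing, the same.
- kit_box: Plastic sewing kit box with a clip-on lid, 116 x 166 x 61 mm, loose; bystander. Origin under its centre.
- jar: Closed glass button jar, 60 mm across, 80 mm high, loose; bystander. Origin under its centre.
- thimble: Stainless thimble, 21 mm across, 25 mm high, mouth down, loose; bystander. Origin under its centre.
- spool: Empty wooden spool, 36 mm across, 46 mm high, standing, loose; bystander. Origin under its centre.

How it is judged (in metres and radians):
On the way, in this order (a step that is already met when the one before it is completed fails the run):
1. the gauge is pushed home against the post before the nut is done up (value of joint gauge above 0.042 m and value of joint nut below 5.5 rad), for 0.2 s.
2. the wing nut is turned clockwise to its stop (value of joint nut above 6.13 rad), for 0.2 s.
At the end, for the whole second after the job is handed in: The gauge is within 3 mm of fully home, and the wing nut stands still within 0.15 rad of its stop (value of joint gauge above 0.042 m and value of joint nut above 6.13 rad and velocity of joint nut below 0.1 rad/s); the robot touches nothing.
It fails at once if the wings are pinched (both faces pressed at once) ((contact force between the fingers and nut_c0 above 0.7 N or contact force between the fingers and nut_c1 above 0.7 N or contact force between the fingers and nut_c2 above 0.7 N or contact force between the fingers and nut_c3 above 0.7 N) and (contact force between the fingers and nut_c4 above 0.7 N or contact force between the fingers and nut_c5 above 0.7 N or contact force between the fingers and nut_c6 above 0.7 N or contact force between the fingers and nut_c7 above 0.7 N)).
It fails at once if the gauge's tab is pinched (both faces pressed at once) (contact force between the fingers and gauge_c0 above 1 N and contact force between the fingers and gauge_c1 above 1 N).
It fails at once if the box, jar, thimble or spool is moved or lifted by more than 15 mm (distance of any of kit_box, jar, thimble, spool from where it was at the start of the episode above 0.015 m).
It also fails if it takes over 64 s, if anything falls off the work surface, if the arm or the gripper's body presses on something with over 40 N, if the wrist force passes 120 N, or if a joint passes its speed limit or range.

## Working session

There is one attempt and no reset: what is moved stays moved. The work goes in short steps, Python scripts to look and compute and a tool call to move; the robot and the scene stay as the last step left them, time stands still between calls to the robot, and variables do not carry over. Pictures are saved under pics/ and viewed, and the job is handed in when it is done.

Besides the shell and the picture viewer there is one more tool, called after "Request:" in YAML: its name, and indented under it one key for each argument. servo_tool: Moves the arm, as the interface text tells. Its arguments: {"type":"object","properties":{"angular":{"type":"array","items":{"type":"array","items":{"type":"number"}}},"slide":{"type":"array","items":{"type":"array","items":{"type":"number"}}},"grip":{"type":"array","items":{"type":"number"}}},"required":["angular","slide","grip"]}

```bash
mkdir -p pics; python3 - <<'E'
from plant import bot
import cv2,numpy as np
for n in ("scene","top"):
    c=bot.capture(n); cv2.imwrite(f"pics/{n}0.png",c["img"]); np.savez(f"{n}0.npz",**c)
    print(n,c["fov_y"],c["cx"],c["cy"],c["R"].round(3).tolist(),c["t"].round(1).tolist())
o=bot.get_obs(); print(o)
E
```

```text
scene 49.41797625680653 318.2012690708199 204.5960915027157 [[0.143, 0.99, 0.001], [0.561, -0.08, -0.824], [-0.816, 0.118, -0.566]] [-119.3, -275.7, 1515.5]
top 56.99795677335454 319.9691363005537 204.4999802628827 [[0.007, -1.0, 0.012], [-0.995, -0.008, -0.097], [0.097, -0.011, -0.995]] [27.5, 620.6, 988.7]
{'time': 0.1, 'joint_positions': array([-1.49000382e+00,  3.42643881e-01,  1.52491728e+00, -4.02029959e-05,
        1.27540999e+00, -1.46000327e-01]), 'dq': array([ 0.00221849, -0.00126496, -0.00283003, -0.00035959,  0.00271725,
       -0.000103  ]), 'tau': array([ 1.67834471e-03, -4.32004452e+01, -2.44693869e+01,  7.18878047e-02,
        5.26035775e-02, -4.65901928e-05]), 'tool_pos': array([ 118.02774802, -511.18473914,  226.12069382]), 'tcp_rot': array([-3.14022323e+00, -1.62509543e-04,  2.26804456e-01]), 'contact_force': array([-0.32660401, -0.59979186,  0.6876804 ]), 'moment': array([ 0.03760387, -0.05242364, -0.04981008]), 'grip_width': 91.87267378750926}
```

View pics/scene0.png

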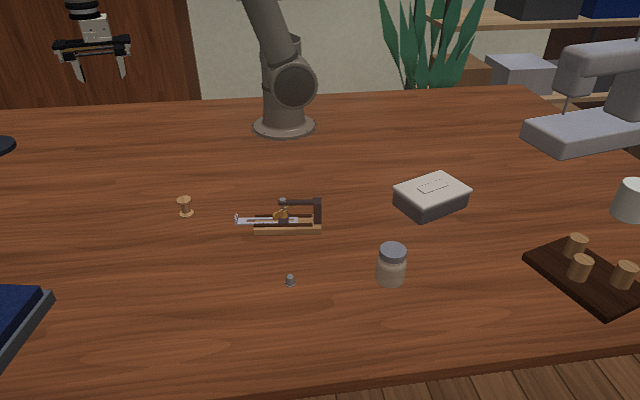

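View pics/top0.png

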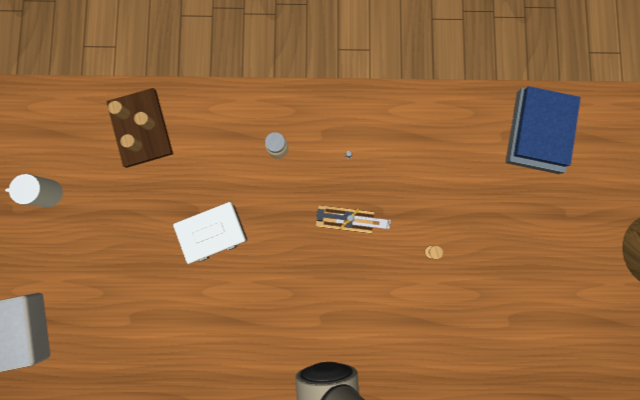

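The top view shows the holder at about (345,219) with the post to the left and the tab at about (388,224). The spool is at (434,252), the thimble at (348,154), the jar at (276,143) and the box at (210,233). I'll zoom in next.

```bash
python3 - <<'E'
import cv2,numpy as np
a=cv2.imread("pics/top0.png")[195:245,305:405]; cv2.imwrite("pics/topz.png",cv2.resize(a,None,fx=8,fy=8,interpolation=cv2.INTER_CUBIC))
a=cv2.imread("pics/scene0.png")[190:242,228:328]; cv2.imwrite("pics/scenez.png",cv2.resize(a,None,fx=8,fy=8,interpolation=cv2.INTER_CUBIC))
E
```

```text
(no output)
```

View pics/topz.png

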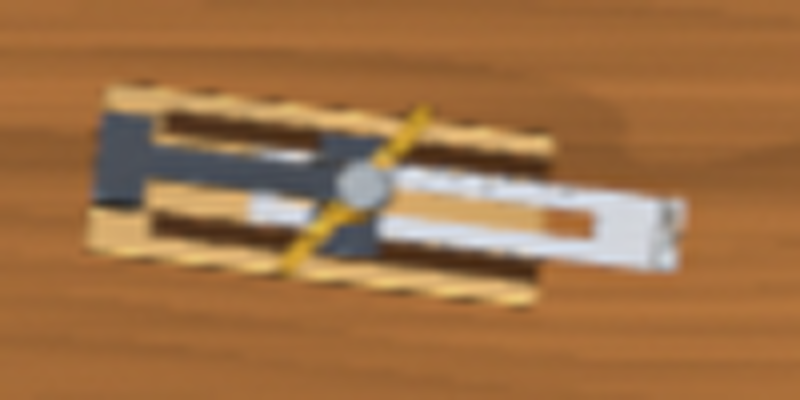

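View pics/scenez.png

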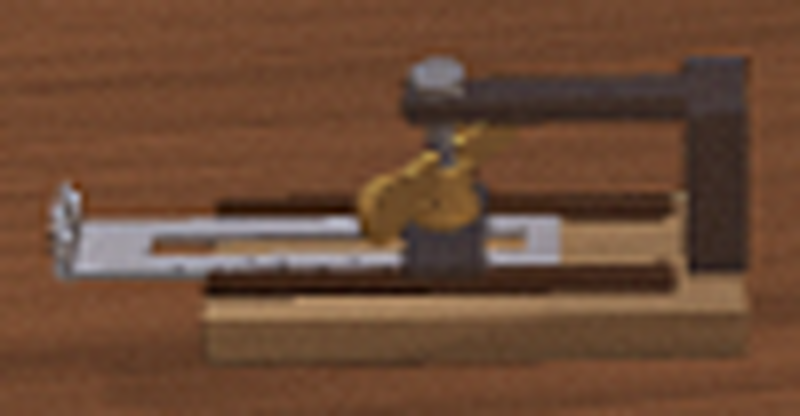

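```bash
cat > h.py <<'E'
import numpy as np
def ray(c,u,v,z):
    f=200/np.tan(np.radians(float(c["fov_y"]))/2)
    R=c["R"];t=c["t"]
    d=R.T@np.array([(u-c["cx"])/f,(v-c["cy"])/f,1]); o=-R.T@t
    return o+d*(z-o[2])/d[2]
def proj(c,X):
    f=200/np.tan(np.radians(float(c["fov_y"]))/2)
    p=c["R"]@np.array(X)+c["t"]; return p[0]/p[2]*f+c["cx"],p[1]/p[2]*f+c["cy"]
E
python3 - <<'E'
from h import *
c=np.load("top0.npz"); s=np.load("scene0.npz")
T=lambda u,v,z: ray(c,305+(u+.5)/8-.5,195+(v+.5)/8-.5,z)
S=lambda u,v,z: ray(s,228+(u+.5)/8-.5,190+(v+.5)/8-.5,z)
P=lambda n,x:print(n,x.round(1))
for n,u,v in (("A",107,88),("B",555,137),("C",535,307),("D",88,250)): P(n,T(u,v,20))
P("bolt",T(363,186,83)); P("wing1",T(424,110,63));P("wing2",T(287,270,63))
P("tabtopL",T(685,200,38));P("tabtopR",T(676,270,38))
P("post topleft",T(100,112,78));P("post",T(94,205,78));
print("scene")
P("bolt",S(438,72,83)); P("tab far top",S(66,185,38)); P("base near -y corner",S(206,303,20));P("base near +y",S(747,308,20)); P("tab near bottom",S(58,277,20))
o=[18,36,46,25]
for n,(u,v) in dict(jar=(275,141),thim=(348,153.5),spool=(436,252.5)).items():
  P(n,ray(c,u,v,dict(jar=80,thim=25,spool=46)[n]))
for u,v in ((173,235),(232,203),(246,241),(188,262)): P("box",ray(c,u,v,61))
E
```

```text
A [618.2  37.9  20. ]
B [ 602.4 -118.5   20. ]
C [ 543.2 -111.2   20. ]
D [561.7  44.1  20. ]
bolt [580.9 -45.6  83. ]
wing1 [607.7 -67.9  63. ]
wing2 [553.9 -22.2  63. ]
tabtopL [ 579.7 -160.1   38. ]
tabtopR [ 555.8 -156.8   38. ]
post topleft [604.8  40.5  78. ]
post [574.2  42.2  78. ]
scene
bolt [582.7 -45.9  83. ]
tab far top [ 559.4 -155.2   38. ]
base near -y corner [ 598.5 -116.8   20. ]
base near +y [622.7  37.2  20. ]
tab near bottom [ 579.9 -159.2   20. ]
jar [784.7 154.2  80. ]
thim [765.9 -45.6  25. ]
spool [ 491.3 -281.3   46. ]
box [532.9 421.1  61. ]
box [619.3 268.   61. ]
box [518.5 227.9  61. ]
box [462.4 378.6  61. ]
```

Request:
servo_tool:
  angular:
    - [0,0,20]
    - [0,0,40]
    - [0,0,60]
    - [0,0,70.5]
    - [0,0,70.5]
    - [0,0,70.5]
    - [0,0,70.5]
    - [0,0,70.5]
    - [0,0,70.5]
    - [0,0,70.5]
  slide:
    - [392,333,0]
    - [392,333,0]
    - [392,333,0]
    - [392,333,0]
    - [392,333,0]
    - [392,333,0]
    - [392,333,0]
    - [392,333,0]
    - [392,333,0]
    - [392,333,0]
  grip: [1,1,1,1,1,1,1,1,1,1]

```text
time: 0.93
tool_pos: [436.7, -240.0, 226.6]
tcp_rot: [-3.141, -0.0, 1.464]
contact_force: [0.4, -0.8, 0.3]
grip_width: 91.8
```

Request:
servo_tool:
  angular:
    - [0,0,0]
    - [0,0,0]
    - [0,0,0]
    - [0,0,0]
    - [0,0,0]
    - [0,0,0]
  slide:
    - [36,30,0]
    - [73,61,0]
    - [73,61,-40]
    - [73,61,-80]
    - [73,61,-106]
    - [73,61,-106]
  grip: [1,1,1,1,1,1]

```text
time: 1.43
tool_pos: [505.3, -178.5, 115.0]
tcp_rot: [-3.131, -0.004, 1.458]
contact_force: [-1.3, 0.1, -0.1]
grip_width: 91.5
```

```bash
cat > look.py <<'E'
import sys,cv2,numpy as np
from plant import bot
n=sys.argv[1]
for v in ("scene","top"):
    c=bot.capture(v); np.savez(f"{v}{n}.npz",**c)
    a=c["img"][165:245,218:338] if v=="scene" else c["img"][175:265,300:430]
    cv2.imwrite(f"pics/{v}{n}.png",cv2.resize(a,None,fx=6,fy=6,interpolation=cv2.INTER_CUBIC))
o=bot.get_obs();print(o["time"],o["tool_pos"].round(1),o["tcp_rot"].round(3),o["contact_force"].round(1),o["joint_positions"].round(2))
E
python3 look.py 1
```

```text
1.5333 [ 508.4 -180.7  120.6] [-3.140e+00 -1.000e-03  1.457e+00] [-0.5  0.8  1.2] [-0.48  0.48  1.63  0.    1.04 -0.37]
```

View pics/scene1.png

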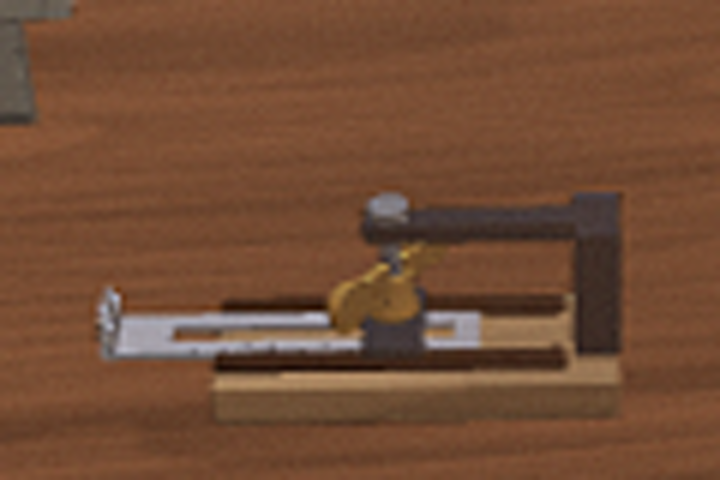

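View pics/top1.png

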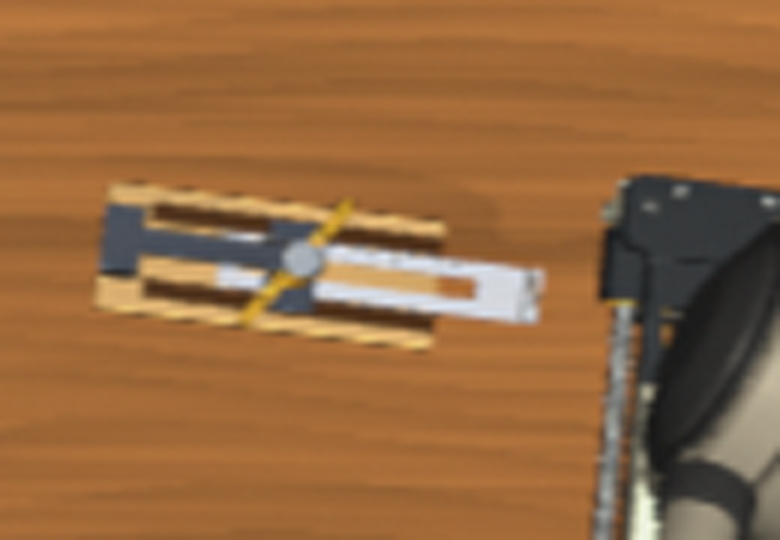

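The tab and nut have not moved. The gripper is at right in the top view, and the finger is cropped out of the scene view at upper left. I'll look at the finger shape.

```bash
python3 - <<'E'
import cv2,numpy as np
c=np.load("scene1.npz")["img"][110:230,140:260]; cv2.imwrite("pics/f1.png",cv2.resize(c,None,fx=5,fy=5,interpolation=cv2.INTER_CUBIC))
E
```

```text
(no output)
```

View pics/f1.png

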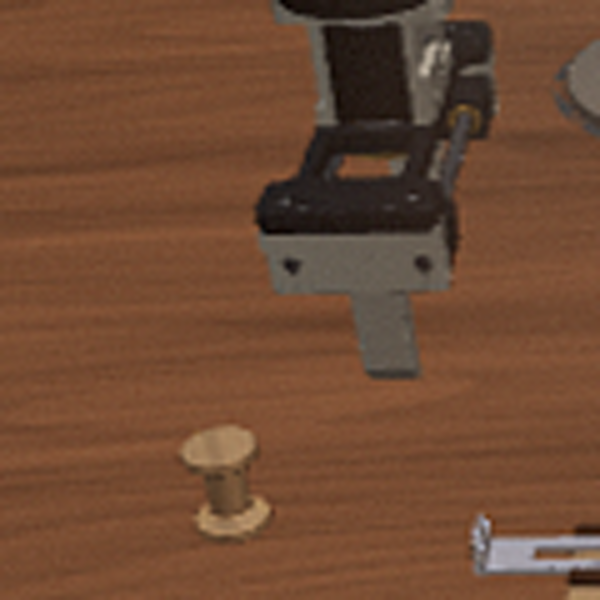

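```bash
python3 - <<'E'
import numpy as np
from h import *
c=np.load("scene1.npz"); Z=c["range_z"]
f=200/np.tan(np.radians(float(c["fov_y"]))/2)
R,t=c["R"],c["t"]; tcp=np.array([508.4,-180.7,120.6])
xd=np.array([.9936,-.113,0]);yd=np.array([.113,.9936,0])
def X(u,v):
    z=Z[v,u]; return R.T@(np.array([(u-c["cx"])/f*z,(v-c["cy"])/f*z,z])-t)-tcp
for v in range(140,188,2):
    r=[]
    for u in range(188,234,3):
        p=X(u,v); q=(p@xd,p@yd,p[2]); r.append("%4d,%3d,%3d"%q if p[2]>-60 and Z[v,u]>0 else "-")
    print(v,' '.join(r))
c=np.load("scene0.npz");Z=c["range_z"]; print(Z[186,185])
E
```

```text
140 - - - - -   40,-19,102   22,-17, 93   21,-11, 92   21, -5, 92   19,  0, 91   23,  8, 93   22, 14, 92   42, 25,102  -49, 12, 57   -9, 27, 77 -
142 - - - - -   49,-17,102    0,-23, 77 - - -  -52, -9, 51   50, 19,101   50, 26,101  -49, 12, 52    2, 29, 77 -
144 - - - -   58,-22,102   54,-17, 99    8,-22, 76 - - -  -51, -9, 46   59, 21,101   56, 26,100  -51, 11, 46   10, 30, 77 -
146 - - -   67,-26,101   66,-20,101   67,-14,101   70, -7,102   69, -1,102   70,  4,102   67, 10,101   69, 16,102   69, 22,101   70, 29,102   68, 34,101   19, 31, 76 -
148 - -   76,-30,102   75,-25,101   77,-18,102   77,-12,102   79, -5,103   76,  0,101   80,  6,103   78, 12,102   78, 18,102   80, 24,103   79, 30,102   78, 36,102   25, 32, 74 -
150 - -   83,-29,100   85,-23,101   90,-15,104   87,-10,102   86, -4,102   86,  1,102   85,  7,101   85, 12,101   85, 19,101   85, 25,101   87, 31,102   88, 38,102   48, 36, 82 -
152 -   91,-34,100   93,-27,101   91,-22,100   94,-15,101   94, -9,102   95, -3,102   94,  2,101   93,  8,101   95, 14,102   92, 20,100   92, 26,100   93, 32,100   90, 37, 98   56, 37, 81 -
1
[... 1306 characters left out ...]
, 46   49, 11, 38 - - - -
170 - - - - - - - -   64, -4, 42   62,  1, 41   64,  8, 42   54, 12, 36 - - - -
172 - - - - - - - -   61, -6, 35   62,  0, 36   62,  7, 36   59, 12, 34 - - - -
174 - - - - - - - -   64, -5, 33   62,  0, 31   63,  6, 32   59, 12, 29 - - - -
176 - - - - - - - -   63, -6, 27   64,  0, 27   61,  5, 25   61, 12, 25 - - - -
178 - - - - - - - -   62, -7, 21   63, -1, 21   60,  4, 20   62, 11, 21 - - - -
180 - - - - - - - -   61, -8, 16   60, -2, 15   62,  4, 16   62, 11, 16 - - - -
182 - - - - - - - - -   62, -2, 11   56,  2,  7   61, 10, 10 - - - -
184 - - - - - - - - -   59, -4,  4   55,  1,  1   57,  8,  2   46, 12, -4 - - -
186 - - - - - - - - - - - - - - - -
1186.5642
```

```bash
python3 - <<'E'
import cv2,numpy as np
c=np.load("scene0.npz")["img"][0:100,30:150]; cv2.imwrite("pics/f0.png",cv2.resize(c,None,fx=6,fy=6,interpolation=cv2.INTER_CUBIC))
E
```

```text
(no output)
```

View pics/f0.png

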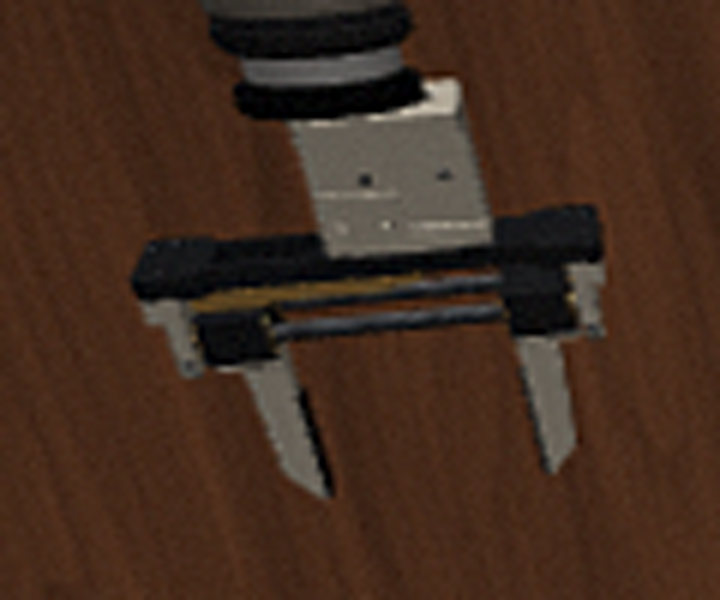

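The finger is about 17 x 19 mm with a bevelled tip and its centre about 55 mm from the TCP. The body starts 60 mm up. Lowering behind the tab now.

Request:
servo_tool:
  angular:
    - [0,0,0]
    - [0,0,0]
    - [0,0,0]
    - [0,0,0]
    - [0,0,0]
  slide:
    - [2,0,-35]
    - [2,0,-65]
    - [2,0,-85]
    - [2,0,-94]
    - [2,0,-94]
  grip: [1,1,1,1,1]

```text
time: 1.95
tool_pos: [510.7, -181.3, 26.9]
tcp_rot: [-3.141, -0.0, 1.457]
contact_force: [0.2, 0.9, 0.3]
grip_width: 91.5
```

Request:
servo_tool:
  angular:
    - [0,0,0]
    - [0,0,0]
    - [0,0,0]
    - [0,0,0]
    - [0,0,0]
    - [0,0,0]
    - [0,0,0]
    - [0,0,0]
  slide:
    - [0.7,6,0]
    - [1.4,12,0]
    - [2.0,18,0]
    - [2.5,22,0]
    - [2.9,26,0]
    - [3.4,30,0]
    - [3.8,34,0]
    - [4.3,38,0]
  grip: [1,1,1,1,1,1,1,1]

```text
time: 2.62
tool_pos: [515.2, -142.5, 27.0]
tcp_rot: [3.141, 0.0, 1.457]
contact_force: [0.6, -1.0, 2.0]
grip_width: 91.8
```

```bash
python3 look.py 2
```

```text
2.7167 [ 514.8 -142.    26.7] [-3.141 -0.     1.458] [-0.2  0.6  0.2] [-0.41  0.6   1.73  0.    0.81 -0.3 ]
```

View pics/scene2.png

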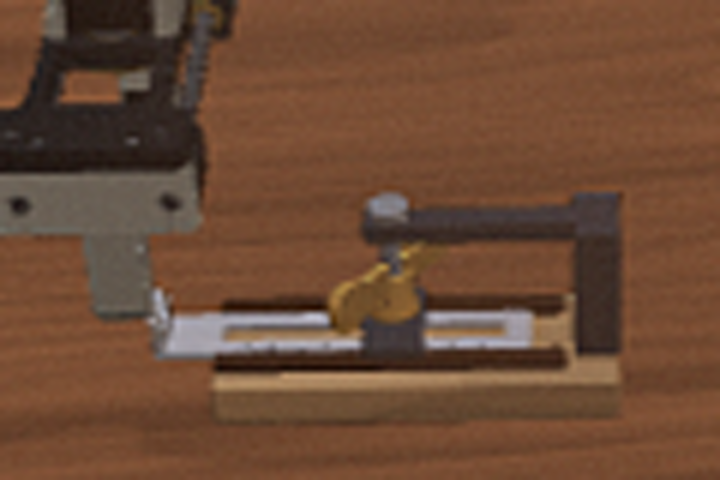

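The finger has pushed the tab about 19 mm. The gauge's far end is at crop column 532 and the post at 575, so about 16 mm is left.

Request:
servo_tool:
  angular:
    - [0,0,0]
    - [0,0,0]
    - [0,0,0]
    - [0,0,0]
    - [0,0,0]
  slide:
    - [0.4,4,0]
    - [0.9,8,0]
    - [1.3,11,0]
    - [1.6,14,0]
    - [1.6,14,0]
  grip: [1,1,1,1,1]

```text
time: 3.13
tool_pos: [516.4, -128.1, 26.6]
tcp_rot: [-3.141, -0.0, 1.458]
contact_force: [0.1, 0.5, 0.2]
grip_width: 91.8
```

Request:
servo_tool:
  angular:
    - [0,0,0]
    - [0,0,0]
    - [0,0,0]
  slide:
    - [0.1,1,0]
    - [0.2,2,0]
    - [0.2,2,0]
  grip: [1,1,1]

```text
time: 3.38
tool_pos: [516.6, -126.6, 26.6]
tcp_rot: [-3.141, -0.0, 1.457]
contact_force: [-0.1, -0.3, 0.2]
grip_width: 91.9
```

Request:
servo_tool:
  angular:
    - [0,0,0]
    - [0,0,0]
    - [0,0,0]
  slide:
    - [0.1,1,0]
    - [0.2,2,0]
    - [0.2,2,0]
  grip: [1,1,1]

```text
time: 3.63
tool_pos: [516.7, -125.7, 26.7]
tcp_rot: [-3.142, 0.001, 1.457]
contact_force: [-2.1, -6.1, -1.8]
grip_width: 91.7
```

Request:
servo_tool:
  angular:
    - [0,0,0]
    - [0,0,0]
    - [0,0,0]
  slide:
    - [0.1,0.5,0]
    - [0.1,1,0]
    - [0.1,1,0]
  grip: [1,1,1]

```text
time: 3.88
tool_pos: [516.7, -125.6, 26.6]
tcp_rot: [-3.142, 0.002, 1.456]
contact_force: [-2.7, -10.2, -1.3]
grip_width: 91.5
```

```bash
python3 look.py 3
```

```text
3.9833 [ 516.7 -125.6   26.7] [-3.142e+00  2.000e-03  1.456e+00] [-2.1 -9.4 -1.5] [-0.38  0.6   1.74 -0.    0.8  -0.26]
```

View pics/scene3.png

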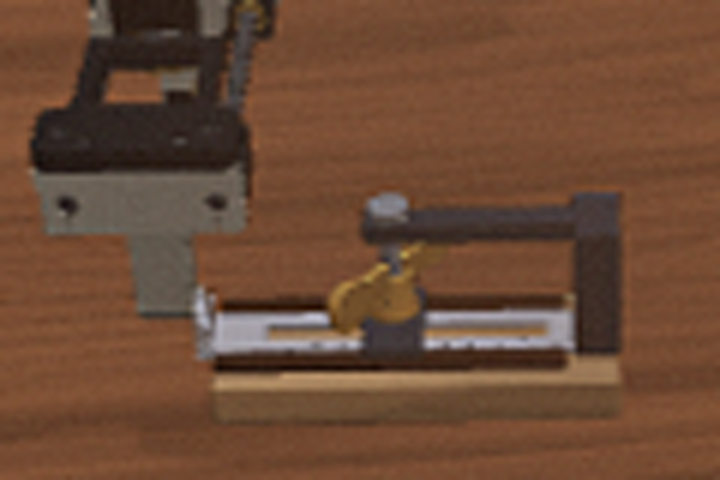

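The gauge's end now meets the post and the force has risen to about 10 N, so it is home. Next I compute the stroke path around the bolt.

```bash
cat > path.py <<'E'
import numpy as np
xd=np.array([.9936,-.113]);yd=np.array([.113,.9936]);O=np.array([581,-45.8])
def tcp(th,r=29):
    a=np.radians(th); return O+(r*np.cos(a)-55)*xd+r*np.sin(a)*yd
if __name__=="__main__":
    print("entry40-cur",tcp(40)-[516.7,-125.6], tcp(40))
    for k in range(3):
        s=40-90*k
        print(s,[ [round(v,1) for v in tcp(s-9*(i+1))-tcp(s)] for i in range(10)])
E
python3 path.py
```

```text
entry40-cur [ 33.831526   102.02621166] [550.531526   -23.57378834]
40 [[np.float64(2.2), np.float64(-4.0)], [np.float64(3.8), np.float64(-8.3)], [np.float64(4.6), np.float64(-12.7)], [np.float64(4.8), np.float64(-17.3)], [np.float64(4.2), np.float64(-21.8)], [np.float64(3.0), np.float64(-26.2)], [np.float64(1.1), np.float64(-30.3)], [np.float64(-1.5), np.float64(-34.1)], [np.float64(-4.6), np.float64(-37.4)], [np.float64(-8.2), np.float64(-40.2)]]
-50 [[np.float64(-4.0), np.float64(-2.2)], [np.float64(-8.3), np.float64(-3.8)], [np.float64(-12.7), np.float64(-4.6)], [np.float64(-17.3), np.float64(-4.8)], [np.float64(-21.8), np.float64(-4.2)], [np.float64(-26.2), np.float64(-3.0)], [np.float64(-30.3), np.float64(-1.1)], [np.float64(-34.1), np.float64(1.5)], [np.float64(-37.4), np.float64(4.6)], [np.float64(-40.2), np.float64(8.2)]]
-140 [[np.float64(-2.2), np.float64(4.0)], [np.float64(-3.8), np.float64(8.3)], [np.float64(-4.6), np.float64(12.7)], [np.float64(-4.8), np.float64(17.3)], [np.float64(-4.2), np.float64(21.8)], [np.float64(-3.0), np.float64(26.2)], [np.float64(-1.1), np.float64(30.3)], [np.float64(1.5), np.float64(34.1)], [np.float64(4.6), np.float64(37.4)], [np.float64(8.2), np.float64(40.2)]]
```

Request:
servo_tool:
  angular:
    - [0,0,0]
    - [0,0,0]
    - [0,0,0]
    - [0,0,0]
    - [0,0,0]
    - [0,0,0]
    - [0,0,0]
  slide:
    - [-0.6,-5,0]
    - [-1.4,-12,0]
    - [-1.4,-12,25]
    - [-1.4,-12,55]
    - [-1.4,-12,83]
    - [-1.4,-12,83]
    - [-1.4,-12,83]
  grip: [1,1,1,1,1,1,1]

```text
time: 4.57
tool_pos: [516.6, -136.3, 111.3]
tcp_rot: [3.138, 0.001, 1.457]
contact_force: [-0.8, -0.8, -0.7]
grip_width: 91.6
```

Request:
servo_tool:
  angular:
    - [0,0,0]
    - [0,0,0]
    - [0,0,0]
    - [0,0,0]
    - [0,0,0]
    - [0,0,0]
  slide:
    - [10,33,0]
    - [20,66,0]
    - [30,99,0]
    - [34,112.5,0]
    - [34,112.5,0]
    - [34,112.5,0]
  grip: [1,1,1,1,1,1]

```text
time: 5.07
tool_pos: [548.9, -22.7, 108.4]
tcp_rot: [-3.139, 0.0, 1.459]
contact_force: [-0.8, 0.1, 0.3]
grip_width: 91.7
```

```bash
python3 look.py 4
```

```text
5.1667 [549.  -24.1 108.9] [-3.14   0.     1.457] [-0.1  0.5 -0.8] [-0.18  0.51  1.62 -0.    1.02 -0.07]
```

View pics/scene4.png

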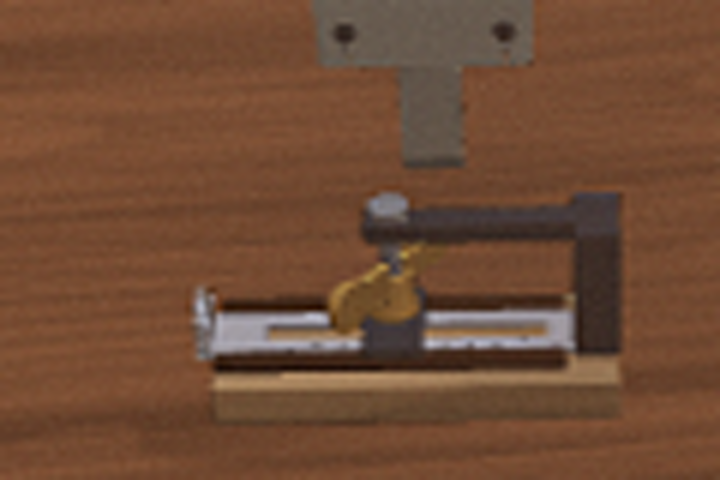

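Gauge still home. Finger is above and to the +y side of the near wing, clear of the arm. Descending beside the arm.

Request:
servo_tool:
  angular:
    - [0,0,0]
    - [0,0,0]
    - [0,0,0]
    - [0,0,0]
    - [0,0,0]
  slide:
    - [2,0.5,-20]
    - [2,0.5,-45]
    - [2,0.5,-65]
    - [2,0.5,-71]
    - [2,0.5,-71]
  grip: [1,1,1,1,1]

```text
time: 5.58
tool_pos: [550.2, -23.7, 37.1]
tcp_rot: [-3.138, -0.0, 1.456]
contact_force: [-0.2, 0.1, -0.3]
grip_width: 92.1
```

Request:
servo_tool:
  angular:
    - [0,0,0]
    - [0,0,0]
    - [0,0,0]
    - [0,0,0]
    - [0,0,0]
    - [0,0,0]
    - [0,0,0]
    - [0,0,0]
    - [0,0,0]
    - [0,0,0]
  slide:
    - [2.2,-4,0]
    - [3.8,-8.3,0]
    - [4.6,-12.7,0]
    - [4.8,-17.3,0]
    - [4.2,-21.8,0]
    - [3,-26.2,0]
    - [1.1,-30.3,0]
    - [-1.5,-34.1,0]
    - [-4.6,-37.4,0]
    - [-8.2,-40.2,0]
  grip: [1,1,1,1,1,1,1,1,1,1]

```text
time: 6.42
tool_pos: [543.2, -63.4, 38.8]
tcp_rot: [3.141, 0.0, 1.457]
contact_force: [1.5, 1.4, -0.7]
grip_width: 91.6
```

```bash
python3 look.py 5;python3 -c "
from path import *
print(tcp(-50))"
```

```text
6.5167 [542.8 -63.5  38.8] [-3.141  0.     1.457] [ 0.7 -0.1  0.3] [-0.26  0.6   1.69 -0.    0.86 -0.14]
[542.36321166 -63.764526  ]
```

View pics/scene5.png

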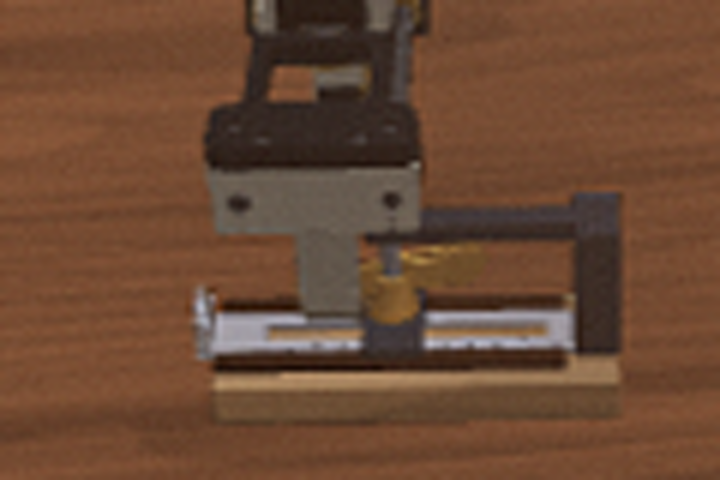

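View pics/top5.png

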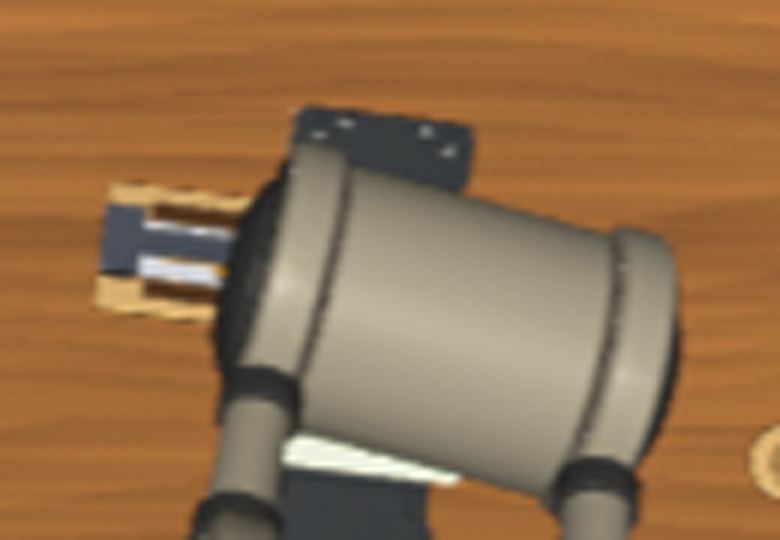

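The nut turned with the finger: the far wing now points toward the arm's far side and the gauge is still home. Continuing the arc from −50° to −140°, then on to −220°.

Request:
servo_tool:
  angular:
    - [0,0,0]
    - [0,0,0]
    - [0,0,0]
    - [0,0,0]
    - [0,0,0]
    - [0,0,0]
    - [0,0,0]
    - [0,0,0]
    - [0,0,0]
    - [0,0,0]
  slide:
    - [-4,-2.2,0]
    - [-8.3,-3.8,0]
    - [-12.7,-4.6,0]
    - [-17.3,-4.8,0]
    - [-21.8,-4.2,0]
    - [-26.2,-3,0]
    - [-30.3,-1.1,0]
    - [-34.1,1.5,0]
    - [-37.4,4.6,0]
    - [-40.2,8.2,0]
  grip: [1,1,1,1,1,1,1,1,1,1]

```text
time: 7.35
tool_pos: [502.7, -54.6, 38.7]
tcp_rot: [-3.141, 0.0, 1.457]
contact_force: [1.3, -0.1, -0.1]
grip_width: 91.8
```

```bash
python3 look.py 6;python3 -c "
from path import *
print(tcp(-140),tcp(-215))"
```

```text
7.45 [502.2 -54.1  38.6] [-3.14  -0.     1.458] [-0.4  0.1  0.2] [-0.26  0.54  1.8   0.    0.79 -0.15]
[502.172474   -55.59621166] [504.62823532 -20.37337788]
```

View pics/scene6.png

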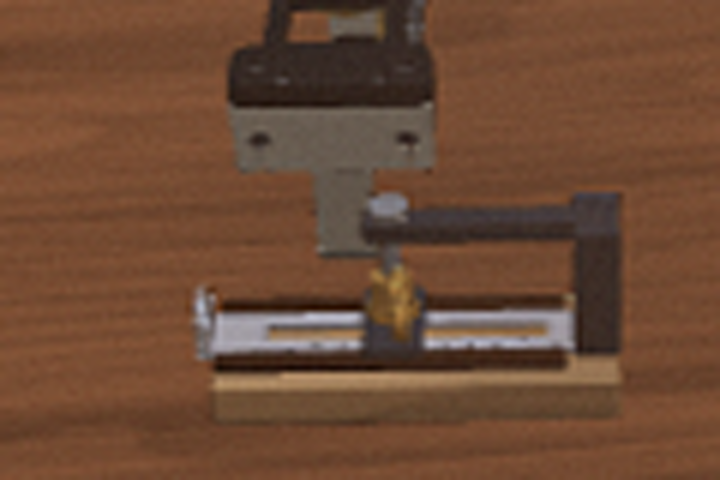

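The wing now points at the camera (about 395,300 in the crop), so it has turned about 145° so far. Continuing to −221°.

Request:
servo_tool:
  angular:
    - [0,0,0]
    - [0,0,0]
    - [0,0,0]
    - [0,0,0]
    - [0,0,0]
    - [0,0,0]
    - [0,0,0]
    - [0,0,0]
    - [0,0,0]
  slide:
    - [-2.2,4,0]
    - [-3.8,8.3,0]
    - [-4.6,12.7,0]
    - [-4.8,17.3,0]
    - [-4.2,21,0]
    - [-3,25,0]
    - [-1.1,29,0]
    - [1.5,32.5,0]
    - [4.6,36,0]
  grip: [1,1,1,1,1,1,1,1,1]

```text
time: 8.2
tool_pos: [507.8, -18.3, 38.6]
tcp_rot: [-3.141, -0.0, 1.457]
contact_force: [0.5, -1.1, 0.2]
grip_width: 92.1
```

```bash
python3 look.py 7;python3 -c "
from path import *
print(tcp(-220))"
```

```text
8.3 [508.3 -18.1  38.7] [ 3.141 -0.     1.458] [ 0.1 -0.5 -0.4] [-0.19  0.55  1.8   0.    0.8  -0.07]
[506.385304   -18.55313306]
```

View pics/scene7.png

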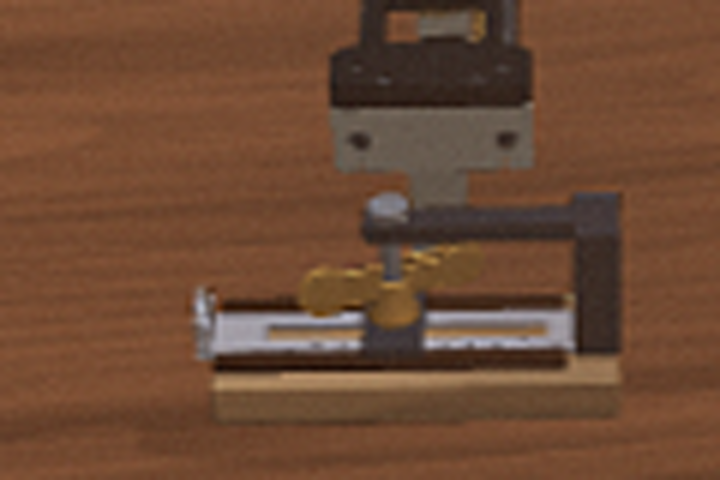

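The near wing (wing B) now sits at about −68° at (330,290) in the crop. I'll lift, cross over the bolt and come down behind wing B for stroke two.

Request:
servo_tool:
  angular:
    - [0,0,0]
    - [0,0,0]
    - [0,0,0]
    - [0,0,0]
    - [0,0,0]
    - [0,0,0]
    - [0,0,0]
    - [0,0,0]
  slide:
    - [-2,-3,0]
    - [-2,-3,25]
    - [-2,-3,55]
    - [-2,-3,70]
    - [-2,-3,72]
    - [22,-14,72]
    - [47,-24.5,72]
    - [47,-24.5,72]
  grip: [1,1,1,1,1,1,1,1]

```text
time: 8.97
tool_pos: [558.4, -45.4, 110.4]
tcp_rot: [3.137, 0.001, 1.456]
contact_force: [-0.5, -0.3, 0.3]
grip_width: 91.6
```

```bash
python3 look.py 8;python3 -c "
from path import *
print(tcp(0),tcp(-90))
s=0
print([ [float(round(v,1)) for v in tcp(s-9*(i+1))-tcp(s)] for i in range(10)])
s=-90
print([ [float(round(v,1)) for v in tcp(s-9*(i+1))-tcp(s)] for i in range(10)])
s=-180
print([ [float(round(v,1)) for v in tcp(s-6*(i+1))-tcp(s)] for i in range(7)])
"
```

```text
9.0667 [554.4 -43.6 109.5] [-3.14  -0.     1.457] [ 0.7 -0.1  0.1] [-0.22  0.52  1.6   0.    1.03 -0.1 ]
[555.1664 -42.862 ] [523.075  -68.3994]
[[-0.9, -4.5], [-2.4, -8.7], [-4.6, -12.7], [-7.4, -16.3], [-10.8, -19.4], [-14.5, -22.0], [-18.7, -23.9], [-23.0, -25.1], [-27.5, -25.7], [-32.1, -25.5]]
[[-4.5, 0.9], [-8.7, 2.4], [-12.7, 4.6], [-16.3, 7.4], [-19.4, 10.8], [-22.0, 14.5], [-23.9, 18.7], [-25.1, 23.0], [-25.7, 27.5], [-25.5, 32.1]]
[[0.5, 3.0], [1.3, 5.9], [2.4, 8.7], [3.8, 11.4], [5.5, 14.0], [7.4, 16.3], [9.6, 18.4]]
```

View pics/scene8.png

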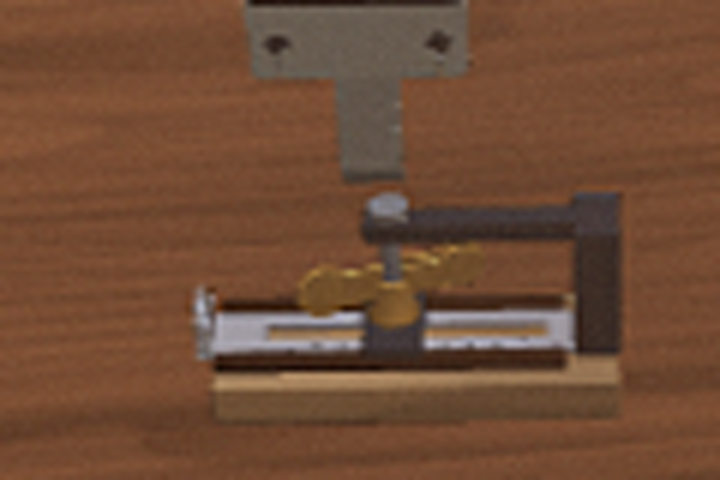

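Request:
servo_tool:
  angular:
    - [0,0,0]
    - [0,0,0]
    - [0,0,0]
    - [0,0,0]
    - [0,0,0]
  slide:
    - [1,0.5,-20]
    - [1,0.5,-45]
    - [1,0.5,-65]
    - [1,0.5,-71.5]
    - [1,0.5,-71.5]
  grip: [1,1,1,1,1]

```text
time: 9.48
tool_pos: [553.6, -42.2, 37.3]
tcp_rot: [-3.136, -0.001, 1.457]
contact_force: [-0.4, 0.5, 0.2]
grip_width: 91.7
```

Request:
servo_tool:
  angular:
    - [0,0,0]
    - [0,0,0]
    - [0,0,0]
    - [0,0,0]
    - [0,0,0]
    - [0,0,0]
    - [0,0,0]
    - [0,0,0]
    - [0,0,0]
    - [0,0,0]
  slide:
    - [-0.9,-4.5,0]
    - [-2.4,-8.7,0]
    - [-4.6,-12.7,0]
    - [-7.4,-16.3,0]
    - [-10.8,-19.4,0]
    - [-14.5,-22,0]
    - [-18.7,-23.9,0]
    - [-23,-25.1,0]
    - [-27.5,-25.7,0]
    - [-32.1,-25.5,0]
  grip: [1,1,1,1,1,1,1,1,1,1]

```text
time: 10.32
tool_pos: [523.7, -68.5, 39.4]
tcp_rot: [3.14, 0.0, 1.457]
contact_force: [3.0, -0.0, -0.1]
grip_width: 91.8
```

```bash
python3 look.py 9
```

```text
10.4167 [522.9 -68.3  39.3] [-3.141  0.     1.457] [ 0.2 -0.7 -0.1] [-0.28  0.57  1.74 -0.    0.83 -0.16]
```

View pics/scene9.png

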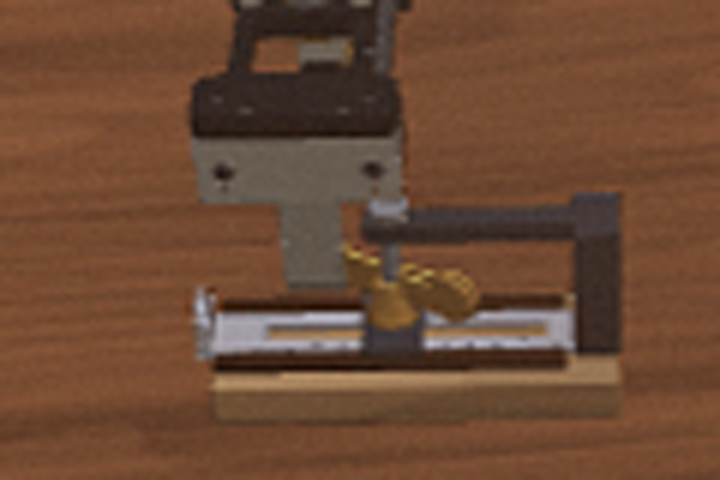

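The nut has turned about 264° in total, so at most 96° is left. From here I go in shorter steps and watch the force.

Request:
servo_tool:
  angular:
    - [0,0,0]
    - [0,0,0]
    - [0,0,0]
    - [0,0,0]
    - [0,0,0]
  slide:
    - [-4.5,0.9,0]
    - [-8.7,2.4,0]
    - [-12.7,4.6,0]
    - [-16.3,7.4,0]
    - [-16.3,7.4,0]
  grip: [1,1,1,1,1]

```text
time: 10.83
tool_pos: [506.2, -60.3, 39.1]
tcp_rot: [-3.14, -0.0, 1.458]
contact_force: [0.1, 0.1, 0.8]
grip_width: 91.8
```

Request:
servo_tool:
  angular:
    - [0,0,0]
    - [0,0,0]
    - [0,0,0]
    - [0,0,0]
  slide:
    - [-1.6,1.7,0]
    - [-3.1,3.4,0]
    - [-4.4,5.2,0]
    - [-5.7,7.1,0]
  grip: [1,1,1,1]

```text
time: 11.17
tool_pos: [501.7, -53.7, 39.2]
tcp_rot: [3.141, 0.0, 1.457]
contact_force: [0.8, -0.9, 0.3]
grip_width: 91.9
```

```bash
python3 look.py 10
```

```text
11.2667 [501.4 -53.4  39.2] [-3.141 -0.     1.458] [ 0.2 -0.1 -0.4] [-0.26  0.54  1.81  0.    0.79 -0.15]
```

View pics/scene10.png

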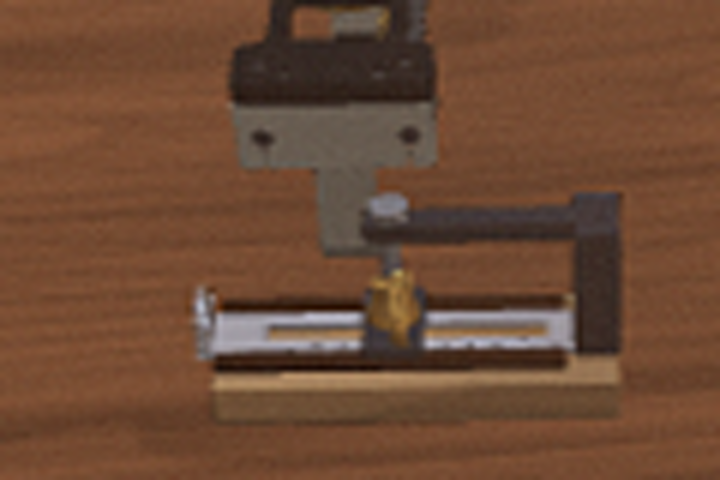

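Request:
servo_tool:
  angular:
    - [0,0,0]
    - [0,0,0]
    - [0,0,0]
    - [0,0,0]
  slide:
    - [-0.8,1.8,0]
    - [-1.5,3.7,0]
    - [-2.1,5.6,0]
    - [-2.5,7.6,0]
  grip: [1,1,1,1]

```text
time: 11.6
tool_pos: [500.4, -48.8, 39.4]
tcp_rot: [3.138, 0.004, 1.456]
contact_force: [2.4, -23.7, -4.5]
grip_width: 91.6
```

Request:
servo_tool:
  angular:
    - [0,0,0]
    - [0,0,0]
    - [0,0,0]
  slide:
    - [-0.3,2,0]
    - [-0.4,4,0]
    - [-0.4,4,0]
  grip: [1,1,1]

```text
time: 11.85
tool_pos: [500.4, -48.0, 39.5]
tcp_rot: [3.137, 0.007, 1.454]
contact_force: [1.6, -32.8, -6.1]
grip_width: 91.7
```

Request:
servo_tool:
  angular:
    - [0,0,0]
    - [0,0,0]
    - [0,0,0]
  slide:
    - [0,2,0]
    - [0.2,4,0]
    - [0.2,4,0]
  grip: [1,1,1]

```text
time: 12.1
tool_pos: [500.5, -46.9, 39.5]
tcp_rot: [3.137, 0.011, 1.452]
contact_force: [-1.7, -48.7, -6.1]
grip_width: 91.9
```

```bash
python3 look.py 11
```

```text
12.2 [500.5 -47.   39.5] [3.137 0.01  1.452] [ -2.2 -47.1  -5.7] [-0.24  0.54  1.82 -0.01  0.78 -0.11]
```

View pics/scene11.png

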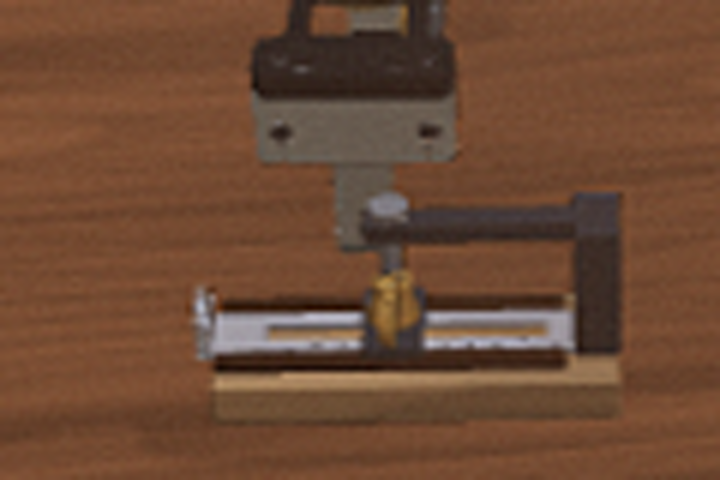

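The force rose to 47 N with the nut no longer moving, which is the hard stop. Backing off straight away from the wing face, then lifting clear.

Request:
servo_tool:
  angular:
    - [0,0,0]
    - [0,0,0]
    - [0,0,0]
    - [0,0,0]
  slide:
    - [0,-5,0]
    - [-0.5,-10,0]
    - [-1.5,-18,0]
    - [-1.5,-18,0]
  grip: [1,1,1,1]

```text
time: 12.53
tool_pos: [497.1, -57.0, 39.1]
tcp_rot: [-3.141, -0.0, 1.457]
contact_force: [-0.0, -0.1, 0.1]
grip_width: 91.8
```

Request:
servo_tool:
  angular:
    - [0,0,0]
    - [0,0,0]
    - [0,0,0]
    - [0,0,0]
    - [0,0,0]
    - [0,0,0]
    - [0,0,0]
    - [0,0,0]
    - [0,0,0]
    - [0,0,0]
  slide:
    - [0,0,35]
    - [0,0,70]
    - [0,0,100]
    - [-15,-30,110]
    - [-30,-65,110]
    - [-45,-100,110]
    - [-60,-135,110]
    - [-75,-160,110]
    - [-75,-160,110]
    - [-75,-160,110]
  grip: [1,1,1,1,1,1,1,1,1,1]

```text
time: 13.37
tool_pos: [421.9, -216.5, 149.2]
tcp_rot: [-3.141, -0.001, 1.455]
contact_force: [-0.6, 0.5, 0.2]
grip_width: 91.6
```

```bash
python3 look.py 12; python3 - <<'E'
from h import *; from path import *
s=np.load("scene12.npz");c=np.load("top12.npz")
for n,k,x0,y0 in (("scene",s,218,165),("top",c,300,175)):
    for a in (0,-5,5,-10,10,-15): # wing tips local angle deg
        r=[]
        for sg in (1,-1):
            q=np.radians(a); L=sg*36*np.array([np.cos(q),np.sin(q)])
            p=O+L[0]*xd+L[1]*yd
            u,v=proj(k,[*p,59 if n=="top" else 50]); r.append((round((u-x0)*6),round((v-y0)*6)))
        print(n,a,r)
E
```

```text
13.4667 [ 422.7 -215.2  149.2] [-3.141e+00 -1.000e-03  1.458e+00] [0.2 0.3 0.4] [-0.63  0.33  1.77  0.    1.03 -0.52]
scene 0 [(386, 325), (393, 218)]
scene -5 [(378, 325), (401, 218)]
scene 5 [(394, 325), (385, 218)]
scene -10 [(369, 325), (409, 218)]
scene 10 [(403, 324), (377, 219)]
scene -15 [(361, 324), (416, 219)]
top 0 [(304, 180), (286, 340)]
top -5 [(311, 181), (279, 339)]
top 5 [(297, 180), (293, 341)]
top -10 [(318, 183), (272, 337)]
top 10 [(290, 180), (300, 341)]
top -15 [(324, 185), (265, 335)]
```

View pics/scene12.png

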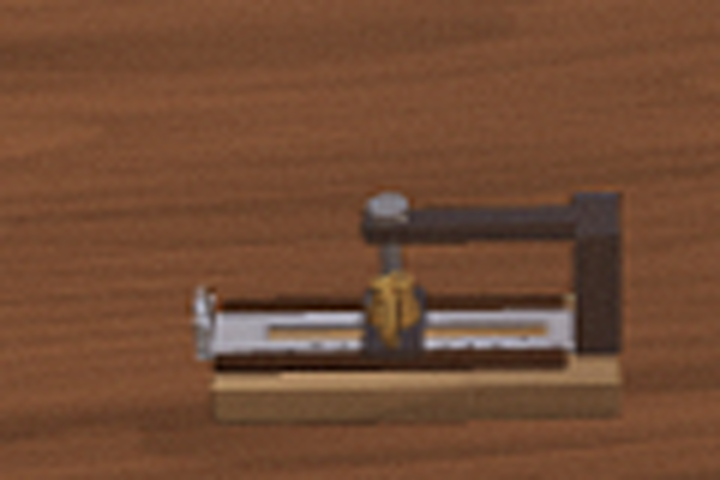

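View pics/top12.png

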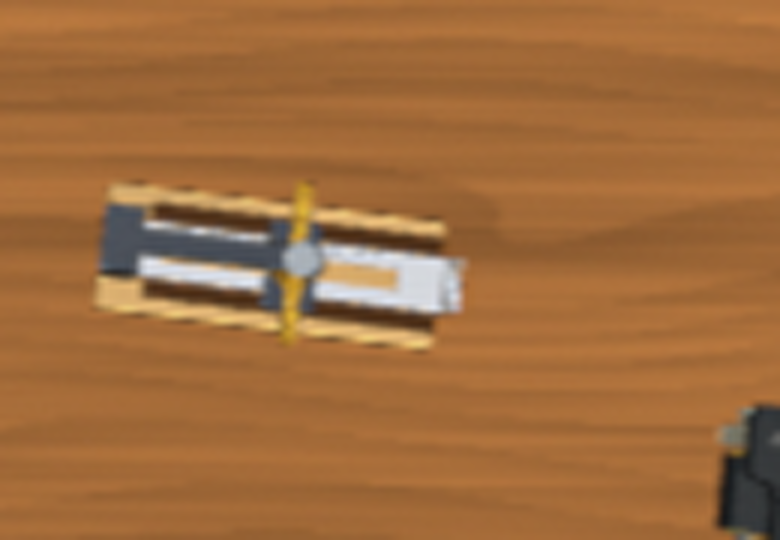

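Wings lie along holder x (0° ± 3°) in the top view: tips at (304,185) and (289,340). The gauge end is against the post. I'll check the bystanders and hand in.

```bash
python3 - <<'E'
import numpy as np
a=np.load("scene0.npz")["img"].astype(int);b=np.load("scene12.npz")["img"].astype(int)
for n,(x,y,w,h) in dict(box=(390,168,85,55),jar=(372,240,38,48),thim=(282,270,16,18),spool=(173,193,24,26)).items():
    print(n,np.abs(a-b)[y:y+h,x:x+w].max(-1).mean().round(2))
from plant import bot
print(bot.close_job())
E
```

```text
box 3.71
jar 3.66
thim 3.58
spool 3.6
the job is handed in; nothing more can be done
None
```

The gauge is pushed home against the post and the wing nut is done up to its stop. I handed the job in at about 13.5 s, and the hand-in gave no verdict.

- **Gauge:** I pushed it home by its tab with one fingertip. The force rose to about 10 N against the post, and the last pictures show its end still touching the post.
- **Wing nut:** Two clockwise strokes, one on each wing, turned it about 326° in all. It then held firm at up to about 49 N, and I took that as the hard stop. In the final top view the wings lie along the holder's x axis, to within about 3°. That fits the stop if the nut's zero has the wings along x; I inferred that from the pictures, since the nut angle can't be read directly.
- **Bystanders and contact:** The box, jar, thimble and spool areas in the first and last pictures differ only by image noise. The gripper was well clear of everything, with about 0 N on it, when I handed in.
- **Disagreement:** While I was pressing at the stop, the finger's position suggested the wings were about 5° further round than the final picture shows. I put this down to give in the fingers and arm and to calibration error. Either figure is within the 0.15 rad allowance.

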